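Set the stay leg and hold the leak-test pump at its mark

ROBOT

A 7-joint arm with a two-finger parallel gripper is mounted at the origin on the work surface; the furniture and walls round the work are solid. World frame = base frame: x ahead of the robot, y to its left, z up, the work surface at z = 0. Lengths are in mm, angles in rad, forces in N, time in s.
With the tool pointing down it reaches from about 350 to 900 mm from the base axis. Payload 7.2 kg.
Tool frame: the origin (TCP) lies at the very end of the fingers, on their centre line; the grasp point (between the pads) lies 19 mm behind it (env.pinch_z is the x of the grasp point in the tool frame, in mm); x points along the fingers, z is the direction in which the jaws open and shut, and the axes are right-handed (so a half turn about x gives the same grasp; the last joint's range is limited). The gripper opens to 88 mm and grips with 3 to 60 N. Pads are 20 mm wide; open, the fingers measure 115 mm over their backs; the gripper's body (75 mm by 178 mm) begins 61 mm behind the grasp point.
Start: joints at [1.262, 0.411, -0.013, 1.596, 0.006, 1.134, -0.082], TCP at [149.037, -606.974, 222.653] pointing down, gripper open.
Joint ranges: [-2.95, 2.95], [-0.29, 1.99], [-1.47, 1.44], [0.14, 2.54], [-1.03, 4.17], [0.13, 1.85], [-2.86, 2.86]. Speed limits (rad/s): [2.39, 2.39, 3.01, 3.01, 3.14, 3.14, 3.14].

INTERFACE

Orientations are given as a 3x3 rotation matrix whose columns are the frame's x, y, z axes.
In Python, from plant import sensors, snapshot, workorder, env gives the robot as it stands.
- The arm moves only by the tool move_arm, never from a script. Its argument "motion" is a list that holds one entry, the list of rows, each a list of 7 numbers: the shift along the world's x, y, z in mm, then the turn, a rotation vector about the world's x, y, z in rad, then the closure in counts, from 0 (fully open) to 255 (shut). A call has 1 to 5 rows; each row shifts and turns the pose as measured when the row begins; what a row does not reach is not made up. A row lasts 1/12 s, in which the tool goes at most 41.7 mm and 7.16 degrees, less where a joint would pass 70% of its speed; a pose out of reach is approached as far as the arm can. A call with a gripper value outside its range is refused whole. The fingers move at their own pace and stop on an object; "grip_force" is the grip in N (left out, the last holds). Time passes only in rows, so rows that do not move let the fingers close. It gives the time, the measured TCP pose, the force and the opening at its end, in the units of the state.
- sensors.get_obs(): the state, without advancing time (a new reading comes with each control period).
- snapshot(name): name is "scene" or "top" or "wrist"; returns a dict with "pixels" (480x640x3 uint8, red, green, blue), "fx", "fy", "cx", "cy" (pixels), "k1" (the pictures are not rectified: a ray, as slopes to the right and down, at radius r is drawn at 1 + k1 r^2 times it, then the intrinsics apply), "world_from_camera" (4x4, takes a point from camera to world coordinates); the wrist camera has in their place "hand_eye" (4x4, takes a point from camera to tool coordinates, whose origin is the TCP and whose axes are the tool frame's). Camera axes: x right, y down, z forward; pixel columns grow to the right and rows downward; lengths in mm; the calibration is good to about 2 mm. A picture is of the moment at which its call begins: read the wrist's pose just before it. There is no depth.
- workorder.sign_off(): hands the job in, once; it reports no verdict.
The state is a dict: "clock": time; "joint_pos": joint angles; "dq": joint speeds; "joint_efforts": joint torques, N m; "eef_pos": TCP position; "orientation": TCP orientation; "ft_force": force on the tool from outside, world axes, zero at the start; "torque": the same for the moment, N m; "opening": opening from 0.0 (shut) to 1.0 (fully open).
Only numpy, scipy, OpenCV 4.12 (cv2) and the standard library are available. Lean on these libraries where they do the work, as an engineer would, in place of code of your own. Each camera call takes 0.05 s, during which the arm holds its last target.

TASK

Hold the leak-test hand pump at pressure: first swing its folded stay leg out until it clicks into its end seat, and only then press the spring-loaded pump lever down until its pointer pin is level with the set mark on the scale arc, without going clearly past the mark. Keep the lever held steady there for good: the program finishes while the robot is still holding it down. Leave the set mark as it is, and the bottles and the timer beside the pump where they stand.

Things in the scene. Friction and masses are not known exactly. Their poses are not given: they have to be found in the camera images.
- pump: hand pump, fixed: grey base 160 x 84 mm, 32 mm high, fork column 166 mm high, upright cylinder, flat scale arc. Origin on the counter under the base's centre; -x is the way the lever points, +y the side of stay leg and arc, z up. Pivot of lever and mark at (45, 0, 150) mm. The arc (y = 20.5 mm, 3 mm thick) runs beside the lever, 85 mm from the pivot, up to 30 mm above the pivot
- stay_leg (a joint): angle of the stay leg about its upright hinge, rad, growing counter-clockwise from above: 0 folded (along the pump's +x), 1.57 seated in the end detent (along the pump's +y). It swings with under 1 N at the post up to about 1.2 rad, then needs about 3 N over a sprung detent hump at 1.44 rad; past it, it clicks into the seat at the stop and stays
- leg_hinge (a point): on the leg's hinge axis, 45 mm above the counter; fixed to the pump at (20, 72) mm in its frame
- leg_post (a point): the upright round post on the leg's free end, for pinching or pushing: 14 mm in diameter with a 17 mm cap, from 20 mm to 70 mm above the counter; this point is on its axis, 45 mm above the counter and 85 mm from the hinge axis. Below it is the flat leg bar, 16 mm wide, top at 20 mm
- pump_lever (a joint): travel of the spring lever, rad: 0 at rest (rising 0.25 rad above level, away from the pivot), growing as the lever is pressed down, stop at 0.70. The return spring needs about 3 N on the black pad at the start and 8 N at 0.4 rad; let go, it flies back to 0
- lever_pad (a point): top middle of the lever's black pad, 62 x 24 x 16 mm, the place to press down; 150 mm from the pivot, 8 mm above the lever's centre line. It moves on an arc about the pivot
- pointer (a point): tip of the small steel pointer pin (5.6 mm thick) standing sideways out of the lever, 104 mm from the pivot, on the lever's centre line, 24 mm to the +y side; its z axis is square to the lever, up
- set_mark (a joint): where the set mark is clamped on the scale arc, as the lever travel (rad, same zero as pump_lever) at which the pointer pin is exactly level with it; differs from run to run and stays unless pushed hard
- mark (a point): where the pointer pin's tip must come: 104 mm from the pivot, in line with the small tongue of the dark steel clip (24 x 9 x 9 mm) on the scale arc; its z axis is upward, square to the arc's radius
- ctrl_bottle: round bottle, 42 mm wide, 62 mm high, bystander; origin under its centre
- square_bottle: square-shouldered bottle, 44 x 56 mm, 88 mm high, bystander; origin under its centre
- lab_timer: flat bench timer, 62 x 62 x 18 mm, bystander; origin under its centre

How it is judged:
By the outcome, as a careful person would: the job done as asked, in the order asked, and still so for the second after the job is handed in, while the arm keeps its last pose, push and grip.
It also fails if it takes over 53 s, if anything falls off the work surface, if the arm or the gripper's body presses on something with over 40 N, if the wrist force passes 120 N, or if a joint passes its speed limit or range.

## Working session

There is one attempt and no reset: what is moved stays moved. The work goes in short steps, Python scripts to look and compute and a tool call to move; the robot and the scene stay as the last step left them, time stands still between calls to the robot, and variables do not carry over. Pictures are saved under pics/ and viewed, and the job is handed in when it is done.

Besides the shell and the picture viewer there is one more tool, called by a JSON object that holds its "api" and its "payload", one argument or row to a line. move_arm: Moves the arm, as the interface text tells. Its arguments: {"type":"object","properties":{"motion":{"type":"array"},"grip_force":{"type":"number"}},"required":["motion"]}

```bash
ls; mkdir -p pics; cat > h.py <<'E'
import numpy as np, cv2
from plant import sensors, snapshot, workorder, env
def snap(name,fn):
    o=sensors.get_obs(); s=snapshot(name)
    cv2.imwrite('pics/'+fn+'.png',cv2.cvtColor(s['pixels'],cv2.COLOR_RGB2BGR))
    if name=='wrist':
        T=np.eye(4);T[:3,:3]=np.array(o['orientation']).reshape(3,3);T[:3,3]=o['eef_pos']
        s['world_from_camera']=T@np.array(s['hand_eye'])
    d={k:np.array(s[k]) for k in('fx','fy','cx','cy','k1','world_from_camera')}
    np.savez('pics/'+fn+'.npz',**d); return s
def load(fn): return dict(np.load('pics/'+fn+'.npz'))
def ray(s,u,v):
    K=np.array([[s['fx'],0,s['cx']],[0,s['fy'],s['cy']],[0,0,1]],float)
    p=cv2.undistortPoints(np.array([[[u,v]]],float),K,np.array([s['k1'],0,0,0],float))[0,0]
    # note k1 model: same as OpenCV radial
    W=np.array(s['world_from_camera']); d=W[:3,:3]@np.array([p[0],p[1],1]); return W[:3,3],d/np.linalg.norm(d)
def onz(s,u,v,z):
    c,d=ray(s,u,v); return c+d*(z-c[2])/d[2]
def tri(rs):
    A=np.zeros((3,3));b=np.zeros(3)
    for c,d in rs:
        P=np.eye(3)-np.outer(d,d);A+=P;b+=P@c
    x=np.linalg.solve(A,b);return x,[np.linalg.norm((np.eye(3)-np.outer(d,d))@(x-c)) for c,d in rs]
def proj(s,X):
    W=np.linalg.inv(np.array(s['world_from_camera']));p=W[:3,:3]@np.array(X,float)+W[:3,3];x=p[:2]/p[2];x=x*(1+s['k1']*(x@x))
    return np.array([s['fx']*x[0]+s['cx'],s['fy']*x[1]+s['cy']])
E
python3 - <<'E'
from h import *
for n in('scene','top','wrist'):
    s=snap(n,n+'1'); print(n,s['fx'],s['k1'],np.round(s['world_from_camera'],3).tolist())
o=sensors.get_obs();print({k:np.round(v,3).tolist() for k,v in o.items()},env.pinch_z)
E
```

```text
pics
scene 560.0478723226457 -0.030418394759238594 [[0.86, -0.38, 0.34, 176.674], [-0.51, -0.629, 0.587, -547.828], [-0.009, -0.678, -0.735, 882.049], [0.0, 0.0, 0.0, 1.0]]
top 569.3037048466406 -0.015295847724204151 [[0.016, -0.983, 0.185, 303.542], [-1.0, -0.017, -0.003, 47.05], [0.006, -0.185, -0.983, 1377.903], [0.0, 0.0, 0.0, 1.0]]
wrist 358.7839961541768 0.01673479356621964 [[0.239, -0.936, -0.26, 219.812], [-0.971, -0.231, -0.062, -589.521], [-0.002, 0.267, -0.964, 383.577], [0.0, 0.0, 0.0, 1.0]]
{'clock': 0.15, 'joint_pos': [1.262, 0.412, -0.013, 1.597, 0.006, 1.134, -0.082], 'dq': [-0.001, -0.002, -0.001, -0.002, 0.001, -0.001, -0.0], 'joint_efforts': [0.001, -58.834, 0.642, -29.129, -0.054, 0.016, 0.0], 'eef_pos': [148.924, -606.632, 222.018], 'orientation': [[-0.0, 0.971, 0.239], [0.001, 0.239, -0.971], [-1.0, -0.0, -0.001]], 'ft_force': [0.697, 0.327, -0.666], 'torque': [0.052, -0.003, -0.033], 'opening': 0.998} -18.700000000000003
```

View pics/scene1.png

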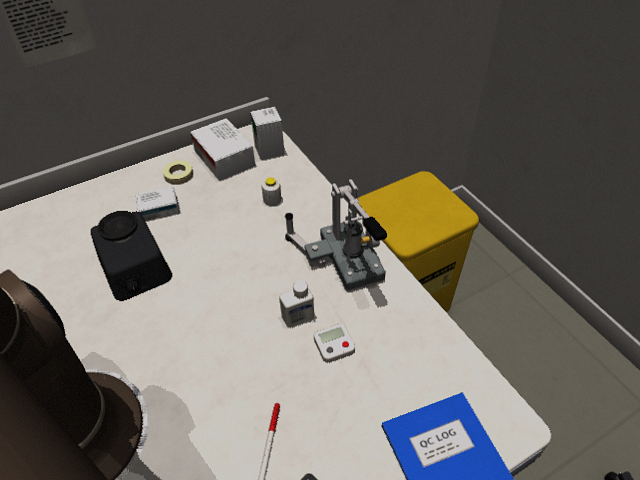

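View pics/top1.png

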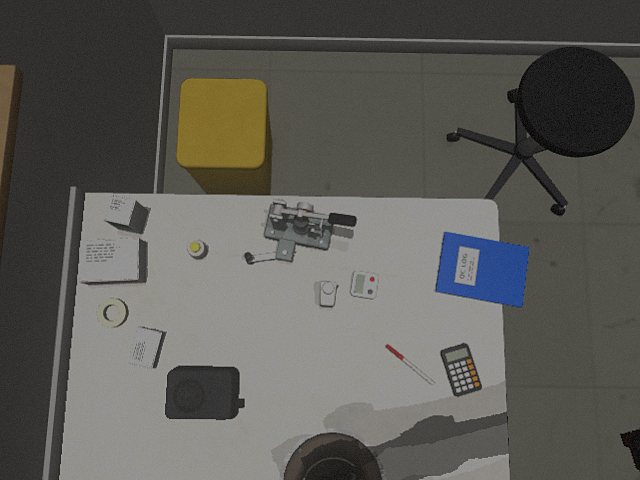

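```bash
python3 - <<'E'
import cv2
a=cv2.imread('pics/top1.png')[180:320,170:400];cv2.imwrite('pics/tc.png',cv2.resize(a,(782,476),interpolation=2))
a=cv2.imread('pics/scene1.png')[165:365,250:400];cv2.imwrite('pics/sc.png',cv2.resize(a,(450,600),interpolation=2))
E
```

```text
(no output)
```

View pics/tc.png

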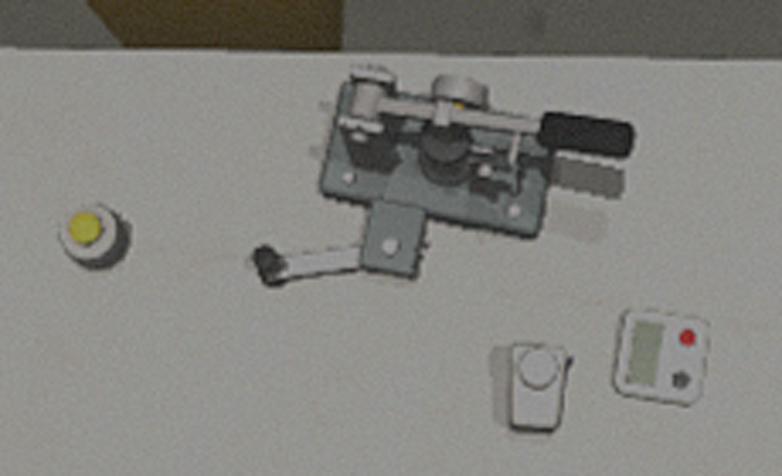

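View pics/sc.png

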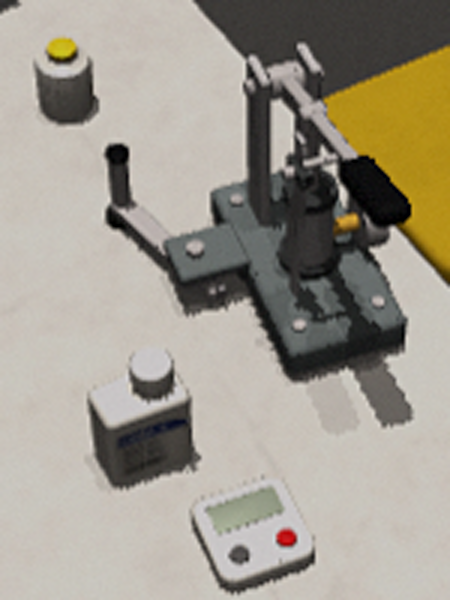

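View pics/wrist1.png

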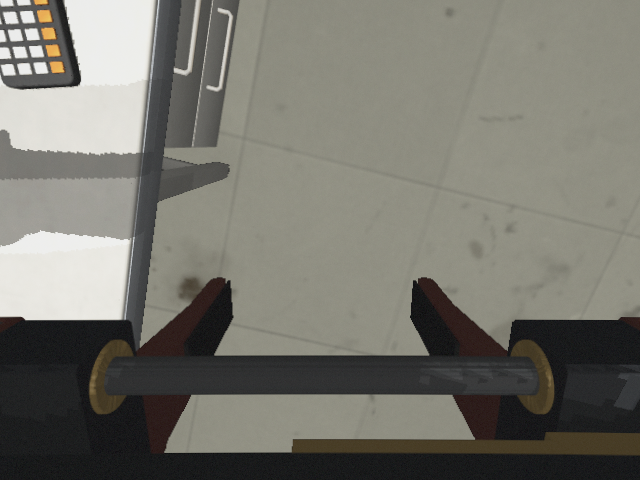

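```bash
python3 - <<'E'
from h import *
t=load('top1');s=load('scene1')
T=lambda u,v:(170+(u+.5)/3.4-.5,180+(v+.5)/3.4-.5); S=lambda u,v:(250+(u+.5)/3-.5,165+(v+.5)/3-.5)
for n,p,z in[('c nearleft',(322,193),32),('c nearright',(540,236),32),('c farleft',(343,82),32),('hingescrew',(390,246),34),('screwL',(348,177),32),('screwR',(515,211),32),('cap',(267,258),70),('bottle y',(97,238),30),('timer',(662,357),18),('sqb',(538,388),80),('padmid',(588,133),190),('padend',(634,136),190)]:
    print(n,onz(t,*T(*p),z).round(1))
for n,p,z in[('hingescrew',(195,248),34),('screw front',(299,324),32),('screw r',(378,301),32),('screw back',(237,200),32),('cap',(117,152),70),('timer',(255,525),18)]:
    print('S',n,onz(s,*S(*p),z).round(1))
for n,a,b in[('hinge',(390,246),(195,248)),('cap',(266,258),(117,153)),('screwback',(348,177),(237,200)),('screwfront',(515,211),(299,324)),('padend',(634,138),(400,205)),('padmid',(588,135),(374,187)),('pivot?',(368,100),(287,72))]:
    print(n,[x if np.ndim(x)==0 else np.round(x,1) for x in tri([ray(t,*T(*a)),ray(s,*S(*b))])])
E
```

```text
c nearleft [566.7 167.5  32. ]
c nearright [538.4  12.7  32. ]
c farleft [647.9 155.1  32. ]
hingescrew [529.1 118.2  34. ]
screwL [578.6 149.4  32. ]
screwR [556.   30.6  32. ]
cap [513.3 200.2  70. ]
bottle y [532.  325.5  30. ]
timer [455.7 -74.7  18. ]
sqb [426.5  14.1  80. ]
padmid [577.1 -12.7 190. ]
padend [575.7 -41.7 190. ]
S hingescrew [534.1 127.2  34. ]
S screw front [560.1  35.6  32. ]
S screw r [615.2  25.3  32. ]
S screw back [582.4 152.8  32. ]
S cap [517.  203.3  70. ]
S timer [460.8 -73.5  18. ]
hinge [array([527.9, 117.3,  46.7]), array([0.9, 0.9])]
cap [array([514.1, 200.2,  72.6]), array([1.3, 1.3])]
screwback [array([578.6, 148.6,  37.4]), array([1.2, 1.2])]
screwfront [array([555.5,  30.4,  40. ]), array([1., 1.])]
padend [array([572.1, -41.1, 207.2]), array([1.8, 1.8])]
padmid [array([575.6, -12.8, 195. ]), array([0.9, 0.9])]
pivot? [array([604.6, 127.8, 160.4]), array([1.3, 1.3])]
```

{"api": "move_arm", "payload": {
  "motion": [
    [[20,30,5,0,0,0.12,0],[22,32,5,0,0,0.12,0],[22,32,5,0,0,0.12,0],[22,32,5,0,0,0.12,0],[22,32,5,0,0,0.12,0]]
  ]
}}

```text
clock: 0.57
eef_pos: [250.9, -447.8, 243.2]
orientation: [[-0.008, 0.662, 0.75], [0.001, 0.75, -0.662], [-1.0, -0.005, -0.006]]
ft_force: [0.6, 0.0, -0.3]
opening: 1.0
```

```bash
python3 - <<'E'
from h import *
o=sensors.get_obs();print({k:np.round(v,3).tolist() for k,v in o.items()})
E
```

```text
{'clock': 0.567, 'joint_pos': [1.135, 0.216, -0.204, 1.823, 0.055, 1.113, 0.188], 'dq': [-0.384, -0.416, -0.514, 0.405, 0.046, 0.021, 0.584], 'joint_efforts': [3.896, -42.151, 1.747, -28.884, 0.082, 0.181, -0.923], 'eef_pos': [250.904, -447.783, 243.243], 'orientation': [[-0.008, 0.662, 0.75], [0.001, 0.75, -0.662], [-1.0, -0.005, -0.006]], 'ft_force': [0.559, 0.005, -0.334], 'torque': [-0.011, -0.111, -0.005], 'opening': 1.0}
```

{"api": "move_arm", "payload": {
  "motion": [
    [[26,31,0,0,0,0.12,0],[26,31,0,0,0,0.12,0],[26,31,0,0,0,0.12,0],[26,31,0,0,0,0.12,0],[26,31,0,0,0,0.12,0]]
  ]
}}

```text
clock: 0.98
eef_pos: [382.6, -286.0, 244.8]
orientation: [[-0.005, 0.098, 0.995], [-0.007, 0.995, -0.098], [-1.0, -0.008, -0.005]]
ft_force: [0.8, -0.6, 0.3]
opening: 1.001
```

{"api": "move_arm", "payload": {
  "motion": [
    [[22,33,0,0,0,0.12,0],[22,33,0,0,0,0.12,0],[12,36,0,0,0,0.12,0],[10,36,0,0,0,0.12,0],[10,36,0,0,0,0.12,0]]
  ]
}}

```text
clock: 1.4
eef_pos: [463.1, -102.8, 245.0]
orientation: [[0.002, -0.503, 0.864], [-0.009, 0.864, 0.503], [-1.0, -0.009, -0.002]]
ft_force: [0.7, 0.1, -0.3]
opening: 1.0
```

{"api": "move_arm", "payload": {
  "motion": [
    [[6,38,0,0,0,0.12,0],[6,38,0,0,0,0.12,0],[2,38,0,0,0,0.06,0],[2,38,0,0,0,0,0],[2,38,0,0,0,0,0]]
  ]
}}

```text
clock: 1.82
eef_pos: [481.3, 96.0, 245.0]
orientation: [[0.006, -0.75, 0.662], [-0.008, 0.661, 0.75], [-1.0, -0.01, -0.002]]
ft_force: [0.7, 0.0, -0.3]
opening: 0.999
```

{"api": "move_arm", "payload": {
  "motion": [
    [[10,36,0,0,0,0,0],[10,36,0,0,0,0,0],[8,28,-15,0,0,0,0],[0,0,-10,0,0,0,0],[0,0,0,0,0,0,0]]
  ]
}}

```text
clock: 2.23
eef_pos: [507.5, 210.6, 219.4]
orientation: [[0.007, -0.757, 0.654], [-0.004, 0.654, 0.757], [-1.0, -0.007, 0.002]]
ft_force: [-0.9, 0.2, -0.5]
opening: 0.998
```

```bash
python3 - <<'E'
from h import *
s=snap('wrist','w2');o=sensors.get_obs();print(o['eef_pos'],o['joint_pos'])
for X in[(514,200,70),(528,117,45),(514,200,20)]:print(proj(s,X))
E
```

```text
[507.51865611 210.7258413  220.23459733] [ 0.14072415  0.39437402 -0.81097641  1.74942684  0.32061775  1.129133
  0.08799602]
[316.75351418 240.97685663]
[264.23983145 296.08254019]
[317.24445515 228.05943214]
```

View pics/w2.png

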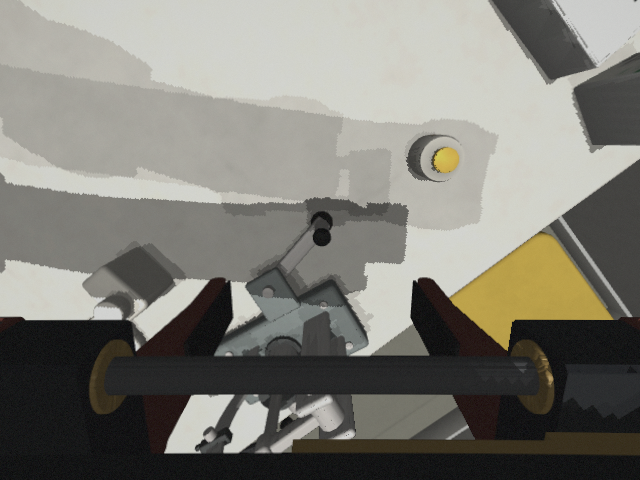

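```bash
python3 - <<'E'
from h import *
s=load('w2')
print(onz(s,321.5,236.5,70),onz(s,320.5,217,20),onz(s,267,291.5,45),onz(s,267,291.5,35))
E
```

```text
[513.63946014 205.94042323  70.        ] [507.40398499 210.13954691  20.        ] [526.16530186 122.54352404  45.        ] [528.39890185 118.4848247   35.        ]
```

{"api": "move_arm", "payload": {
  "motion": [
    [[6,-6,-20,0,0,0,0],[0,0,-38,0,0,0,0],[0,0,-38,0,0,0,0],[0,0,-38,0,0,0,0],[0,0,-25,0,0,0,0]]
  ]
}}

```text
clock: 2.7
eef_pos: [519.1, 198.6, 65.0]
orientation: [[0.022, -0.751, 0.66], [-0.002, 0.66, 0.751], [-1.0, -0.018, 0.013]]
ft_force: [-0.3, -0.0, -0.3]
opening: 0.999
```

{"api": "move_arm", "payload": {
  "motion": [
    [[0,0,-12,0,0,0,0],[0,0,0,0,0,0,0]]
  ]
}}

```text
clock: 2.87
eef_pos: [517.1, 193.2, 48.6]
orientation: [[0.016, -0.748, 0.663], [-0.007, 0.663, 0.748], [-1.0, -0.017, 0.006]]
ft_force: [-0.3, -0.2, 0.2]
opening: 1.0
```

```bash
python3 - <<'E'
from h import *
s=snap('wrist','w3');o=sensors.get_obs();print(o['eef_pos'],o['ft_force'])
E
```

```text
[517.73069402 193.33196207  49.77193586] [0.75901813 0.14125629 0.06107229]
```

View pics/w3.png

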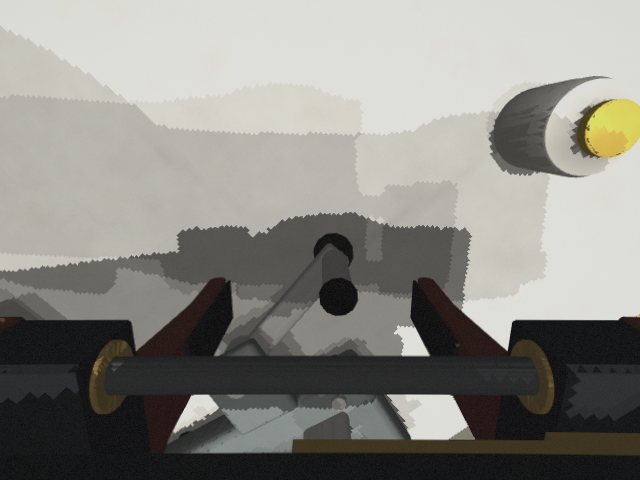

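```bash
python3 - <<'E'
from h import *
s=load('w3')
p=onz(s,338,296,70);print(p, onz(s,334,248,20))
W=load('w3')['world_from_camera']
o=sensors.get_obs();R=np.array(o['orientation']);print(R.T@(p-o['eef_pos']))
E
```

```text
[513.04988565 206.00367071  70.        ] [508.86310507 210.03366296  20.        ]
[-20.38908443  11.5613141    6.50215335]
```

{"api": "move_arm", "payload": {
  "motion": [
    [[-4,12,-6,0,0,0,0],[-1,2,-8,0,0,0,0],[0,0,0,0,0,0,0]]
  ]
}}

```text
clock: 3.17
eef_pos: [516.3, 206.3, 40.3]
orientation: [[0.024, -0.745, 0.667], [-0.006, 0.667, 0.745], [-1.0, -0.021, 0.011]]
ft_force: [0.3, -0.4, -0.1]
opening: 0.997
```

```bash
python3 - <<'E'
from h import *
o=sensors.get_obs();print(o['eef_pos'],o['ft_force'])
E
```

```text
[516.31579389 206.30175381  40.30370623] [ 0.29205647 -0.4250755  -0.05503136]
```

{"api": "move_arm", "payload": {
  "motion": [
    [[-4,0,-8,0,0,0,120],[0,0,0,0,0,0,200],[0,0,0,0,0,0,255],[0,0,0,0,0,0,255],[0,0,0,0,0,0,255]]
  ],
  "grip_force": 10
}}

```text
clock: 3.58
eef_pos: [514.8, 205.5, 35.5]
orientation: [[0.03, -0.744, 0.667], [-0.005, 0.668, 0.744], [-1.0, -0.026, 0.016]]
ft_force: [-0.2, 0.2, 0.7]
opening: 0.659
```

{"api": "move_arm", "payload": {
  "motion": [
    [[0,0,0,0,0,0,255],[0,0,0,0,0,0,255],[0,0,0,0,0,0,255]]
  ]
}}

```text
clock: 3.83
eef_pos: [515.3, 205.2, 36.0]
orientation: [[0.03, -0.744, 0.668], [-0.005, 0.668, 0.744], [-1.0, -0.026, 0.016]]
ft_force: [0.1, 0.7, -0.6]
opening: 0.429
```

```bash
python3 - <<'E'
from h import *
s=snap('wrist','w4');o=sensors.get_obs();print(o['eef_pos'],o['ft_force'],o['opening'])
E
```

```text
[515.29909837 205.27562075  36.02982469] [ 1.21959252 -0.55753942 -0.13169326] 0.38857950032522376
```

View pics/w4.png

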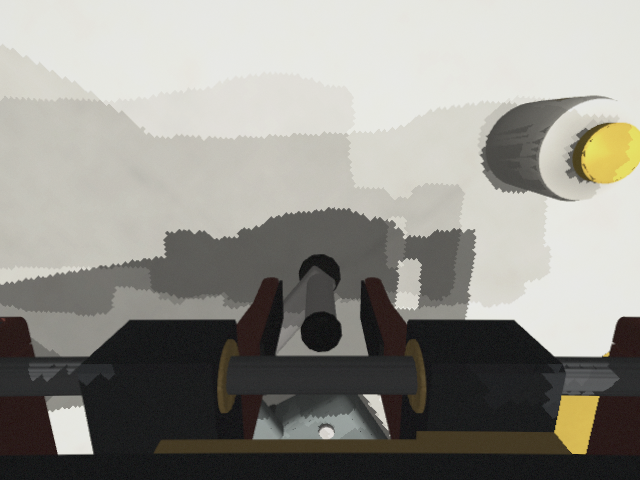

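```bash
python3 - <<'E'
from h import *
s=load('w4');o=sensors.get_obs();R=np.array(o['orientation'])
p=onz(s,321,331.5,70);print(p,R.T@(p-o['eef_pos']))
E
```

```text
[513.03782458 206.30118725  70.        ] [-34.02799935   1.48197847  -0.19224144]
```

{"api": "move_arm", "payload": {
  "motion": [
    [[0,0,0,0,0,0,255],[0,0,0,0,0,0,255],[0,0,0,0,0,0,255]]
  ]
}}

```text
clock: 4.13
eef_pos: [515.3, 205.2, 36.0]
orientation: [[0.03, -0.744, 0.668], [-0.005, 0.668, 0.744], [-1.0, -0.026, 0.016]]
ft_force: [0.9, 0.2, 0.3]
opening: 0.186
```

{"api": "move_arm", "payload": {
  "motion": [
    [[0,0,0,0,0,0,255],[-7,-2,0,0,0,0,255],[-7,-2,0,0,0,0,255],[-7,-3,0,0,0,0,255],[-7,-3,0,0,0,0,255]]
  ],
  "grip_force": 14
}}

```text
clock: 4.55
eef_pos: [486.8, 198.0, 36.0]
orientation: [[0.033, -0.745, 0.666], [0.0, 0.666, 0.746], [-0.999, -0.024, 0.022]]
ft_force: [3.0, 1.9, -2.4]
opening: 0.183
```

{"api": "move_arm", "payload": {
  "motion": [
    [[-6,-5,0,0,0,0,255],[-6,-5,0,0,0,0,255],[-5,-5,0,0,0,0,255],[-5,-6,0,0,0,0,255],[-4,-6,0,0,0,0,255]]
  ]
}}

```text
clock: 4.97
eef_pos: [454.3, 171.9, 36.2]
orientation: [[0.032, -0.749, 0.662], [0.004, 0.662, 0.749], [-0.999, -0.021, 0.024]]
ft_force: [-0.3, 4.5, -1.7]
opening: 0.182
```

```bash
python3 - <<'E'
from h import *
o=sensors.get_obs();g=np.array(o['eef_pos'])-18.7*np.array(o['orientation'])[:,0];d=g-[528,120,0];print(g,np.hypot(*d[:2]),np.degrees(np.arctan2(d[1],d[0])),o['ft_force'])
E
```

```text
[453.66734119 171.8205108   54.91225992] 90.612965436214 145.11797973612786 [-0.3176156   4.47712114 -1.7497871 ]
```

{"api": "move_arm", "payload": {
  "motion": [
    [[-1,-7,0,0,0,0,255],[-2,-7,0,0,0,0,255],[-3,-7,0,0,0,0,255],[-2,-7,0,0,0,0,255]]
  ]
}}

```text
clock: 5.3
eef_pos: [441.9, 143.0, 36.5]
orientation: [[0.029, -0.751, 0.66], [0.005, 0.66, 0.751], [-1.0, -0.018, 0.023]]
ft_force: [-0.4, 1.2, -0.7]
opening: 0.181
```

```bash
python3 - <<'E'
from h import *
s=snap('wrist','w5');o=sensors.get_obs();print(o['eef_pos'],o['ft_force'])
snap('top','t5')
a=cv2.imread('pics/t5.png')[180:320,170:400];cv2.imwrite('pics/t5c.png',cv2.resize(a,(782,476),interpolation=2))
E
```

```text
[441.35784889 140.74998405  36.2921479 ] [-4.23947684 -2.62139661  7.91573229]
```

View pics/w5.png

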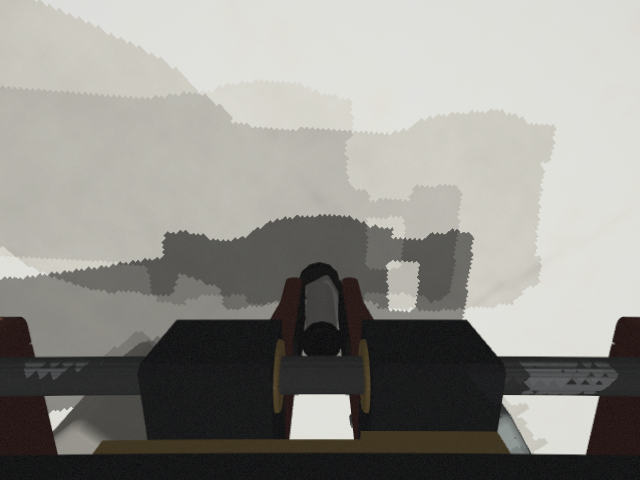

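View pics/t5c.png

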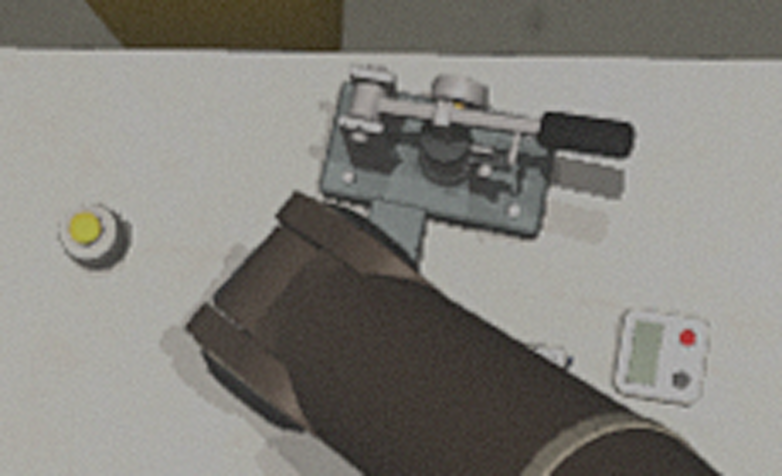

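{"api": "move_arm", "payload": {
  "motion": [
    [[-1,-4,0,0,0,0,255],[-1,-4,0,0,0,0,255]]
  ]
}}

```text
clock: 5.57
eef_pos: [441.9, 139.8, 37.4]
orientation: [[0.034, -0.751, 0.66], [0.015, 0.66, 0.751], [-0.999, -0.015, 0.034]]
ft_force: [7.0, 21.2, -21.2]
opening: 0.187
```

{"api": "move_arm", "payload": {
  "motion": [
    [[-1,-4,0,0,0,0,255],[-1,-4,0,0,0,0,255]]
  ]
}}

```text
clock: 5.73
eef_pos: [442.6, 139.9, 37.9]
orientation: [[0.04, -0.753, 0.657], [0.03, 0.658, 0.753], [-0.999, -0.01, 0.05]]
ft_force: [3.0, 15.8, -14.7]
opening: 0.187
```

{"api": "move_arm", "payload": {
  "motion": [
    [[0,1,-2,0,0,0,200],[0,0,0,0,0,0,150],[0,0,0,0,0,0,100],[0,0,0,0,0,0,60],[0,0,0,0,0,0,30]]
  ]
}}

```text
clock: 6.15
eef_pos: [443.0, 137.5, 35.6]
orientation: [[0.04, -0.75, 0.66], [0.027, 0.661, 0.75], [-0.999, -0.012, 0.046]]
ft_force: [-0.2, 0.6, -0.6]
opening: 0.478
```

```bash
python3 - <<'E'
from h import *
s=snap('wrist','w6');o=sensors.get_obs();print(o['eef_pos'],o['ft_force'],o['opening'])
E
```

```text
[442.98358594 137.420822    35.5359503 ] [ 0.18174857 -0.57399763 -0.18397825] 0.5268897534586535
```

View pics/w6.png

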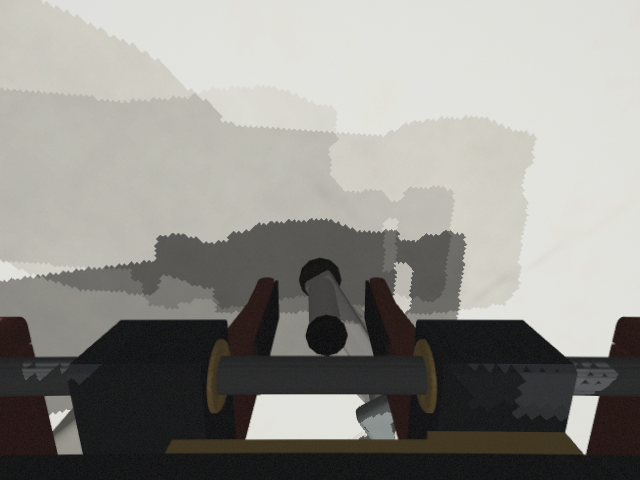

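{"api": "move_arm", "payload": {
  "motion": [
    [[0,0,10,0,0,0,0],[0,0,20,0,0,0,0],[0,0,35,0,0,0,0],[0,0,38,0,0,0,0],[0,0,38,0,0,0,0]]
  ]
}}

```text
clock: 6.62
eef_pos: [436.0, 135.4, 176.8]
orientation: [[0.022, -0.752, 0.659], [0.025, 0.659, 0.752], [-0.999, -0.001, 0.033]]
ft_force: [1.4, -0.7, 0.1]
opening: 0.904
```

{"api": "move_arm", "payload": {
  "motion": [
    [[0,0,38,0,0,0.1,0],[0,-20,38,0,0,0.1,0],[0,-30,20,0,0,0.1,0],[0,-36,0,0,0,0.1,0],[0,-36,0,0,0,0.1,0]]
  ]
}}

```text
clock: 7.03
eef_pos: [436.4, 35.2, 279.5]
orientation: [[0.021, -0.972, 0.233], [0.034, 0.233, 0.972], [-0.999, -0.012, 0.038]]
ft_force: [-0.1, 0.4, -0.5]
opening: 0.998
```

```bash
python3 - <<'E'
from h import *
s=snap('wrist','w7');o=sensors.get_obs();print(o['eef_pos'],o['ft_force'],o['opening'],o['joint_pos'])
snap('top','t7')
a=cv2.imread('pics/t7.png')[180:320,170:400];cv2.imwrite('pics/t7c.png',cv2.resize(a,(782,476),interpolation=2))
E
```

```text
[436.73545067  28.25460985 278.95485376] [-0.54442034 -5.30891821  0.35767464] 1.0007230066193509 [ 0.75083801  0.10154213 -0.94558649  1.91093893  0.06028729  1.14642194
  1.12750577]
```

View pics/w7.png

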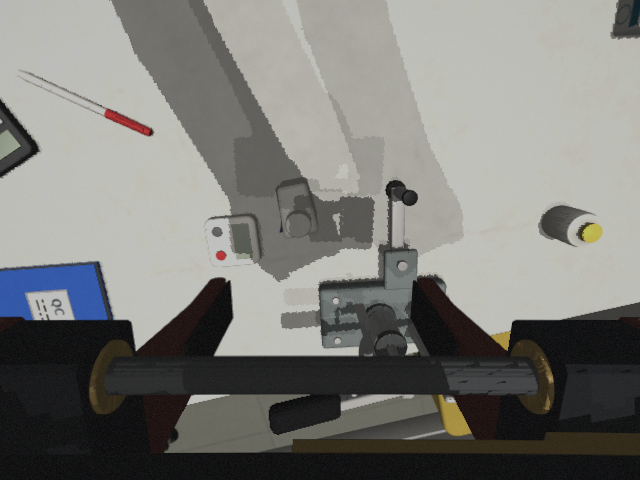

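View pics/t7c.png

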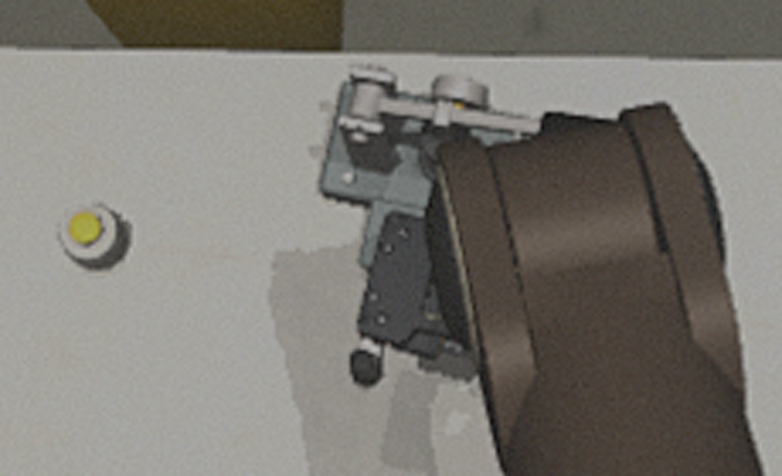

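```bash
python3 - <<'E'
from h import *
s=load('w7')
for n,u,v,z in[('cap',409,197,70),('screw',402,266,35),('corner',320,283,32),('corner2',322,347,32),('screwA',336,301,32),('screwB',339,342,32),('bar1L',390,247,20),('bar2L',391.5,195,20),('bar1R',403.5,247,20),('bar2R',404,205,20),('tabL',384,252,32),('tabR',416.5,248,32)]: print(n,onz(s,u,v,z).round(1))
E
```

```text
cap [442.9 136.1  70. ]
screw [531.2 122.5  35. ]
corner [529.4  21.1  32. ]
corner2 [616.4   2.9  32. ]
screwA [557.7  34.8  32. ]
screwB [614.9  25.8  32. ]
bar1L [509.3 115.1  20. ]
bar2L [446.4 128.4  20. ]
bar1R [513.3 131.4  20. ]
bar2R [461.8 140.8  20. ]
tabL [509.5 105.   32. ]
tabR [514.1 144.   32. ]
```

{"api": "move_arm", "payload": {
  "motion": [
    [[22,-6,0,-0.022,-0.118,0,255],[24,-7,0,-0.022,-0.118,0.01,255],[24,-7,0,-0.022,-0.118,0.01,255],[24,-7,0,-0.022,-0.118,0.01,255],[20,-6,0,-0.02,-0.11,0.01,255]]
  ]
}}

```text
clock: 7.55
eef_pos: [554.6, -1.1, 284.0]
orientation: [[0.583, -0.793, 0.175], [-0.054, 0.177, 0.983], [-0.811, -0.583, 0.06]]
ft_force: [1.1, -1.2, -1.1]
opening: 0.657
```

```bash
python3 - <<'E'
from h import *
s=snap('wrist','w8');o=sensors.get_obs();print(np.round(o['eef_pos'],1),np.round(o['orientation'],3).tolist(),o['opening'],np.round(o['joint_pos'],2),o['clock'])
E
```

```text
[554.8  -0.9 282.3] [[0.589, -0.79, 0.172], [-0.053, 0.175, 0.983], [-0.807, -0.588, 0.061]] 0.615016508324235 [ 0.82 -0.04 -0.95  2.17  0.27  0.39  1.02] 7.6
```

View pics/w8.png

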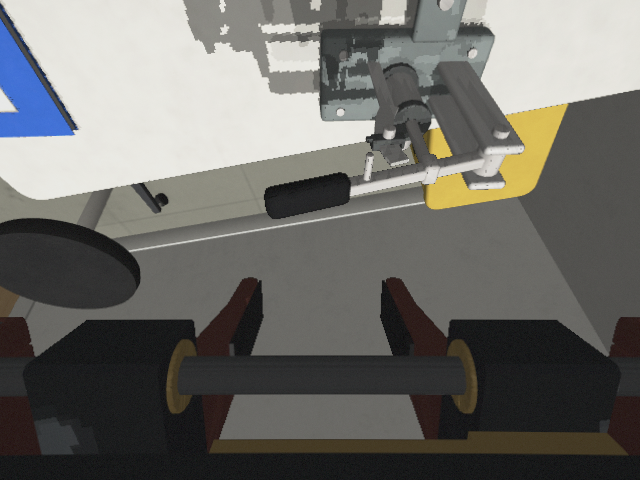

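```bash
python3 - <<'E'
import cv2
a=cv2.imread('pics/w8.png')[80:230,250:450];cv2.imwrite('pics/w8c.png',cv2.resize(a,(800,600),interpolation=2))
E
```

```text
(no output)
```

View pics/w8c.png

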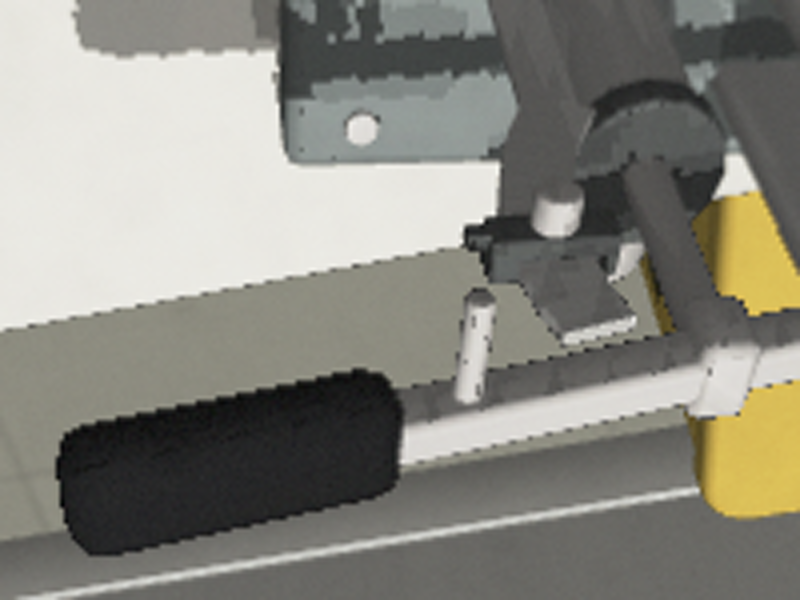

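```bash
cat >> h.py <<'E'
import math
HD=math.radians(79.5)
px=np.array([math.cos(HD),math.sin(HD),0]);py=np.array([-px[1],px[0],0])
O=np.array([596.2,87.2,0.])
def P(x,y,z): return O+px*x+py*y+np.array([0,0,z])
def topump(X): d=np.array(X)-O; return np.array([d@px,d@py,d[2]])
def onplane(s,u,v,yp):
    c,d=ray(s,u,v); t=(yp-(c-O)@py)/(d@py); return topump(c+t*d)
def ang(p): # travel from pump coords for centre line point
    return 0.25-math.atan2(p[2]-150,45-p[0])
E
python3 - <<'E'
from h import *
s=load('w8')
C=lambda u,v:(250+(u+.5)/4-.5,80+(v+.5)/4-.5)
for n,p,y in[('tip',(481,298),24),('pinroot',(470,395),8),('tongue end',(470,237),22),('tongue root',(492,240),22),('clip ctr',(540,262),25),('base screw',(362,128),None)]:
    if y is None: print(n,topump(onz(s,*C(*p),32)));continue
    q=onplane(s,*C(*p),y);print(n,q.round(1),'r',np.hypot(q[0]-45,q[2]-150).round(1),'ang',round(ang(q),3))
q=P(45-104*math.cos(.25),24,150+104*math.sin(.25));print('tip pred',q,proj(s,q), 'seen',C(481,298))
for nm,q in(('pivot',P(45,0,150)),('col',P(45,0,166)),('padtop',P(45-143.4,0,194.9)),('arctop r85',P(45-80,20.5,180))):print(nm,q,(proj(s,q)-[250,80])*4)
E
```

```text
tip [-53.9  24.  170.6] r 101.0 ang 0.044
pinroot [-55.    8.  177.3] r 103.7 ang -0.016
tongue end [-52.7  22.  150.1] r 97.7 ang 0.249
tongue root [-48.8  22.  151.2] r 93.8 ang 0.237
clip ctr [-42.3  25.  162.4] r 88.2 ang 0.109
base screw [-59.12670265 -26.90326156  32.        ]
tip pred [562.43917338  36.74058251 175.73001176] [368.27237194 158.86831785] seen (369.875, 154.125)
pivot [604.40059865 131.44647084 150.        ] [948.11759346 314.59150164]
col [604.40059865 131.44647084 166.        ] [977.40985874 367.48154056]
padtop [578.26802429  -9.5522829  194.9       ] [230.80745327 504.52544079]
arctop r85 [569.665031    56.52190651 180.        ] [594.66578608 343.74446691]
```

{"api": "move_arm", "payload": {
  "motion": [
    [[10,-4,-12,0,0,0,255],[10,-4,-15,0,0,0,255],[8,-3,-15,0,0,0,255],[2,-1,-10,0,0,0,255],[0,0,0,0,0,0,255]]
  ]
}}

```text
clock: 8.02
eef_pos: [582.5, -13.7, 228.8]
orientation: [[0.581, -0.793, 0.185], [-0.064, 0.182, 0.981], [-0.811, -0.582, 0.055]]
ft_force: [-0.3, -0.3, 0.2]
opening: 0.237
```

{"api": "move_arm", "payload": {
  "motion": [
    [[0,0,0,0,0,0,255],[0,0,0,0,0,0,255],[0,0,0,0,0,0,255],[0,0,0,0,0,0,255]]
  ]
}}

```text
clock: 8.35
eef_pos: [582.2, -12.6, 230.8]
orientation: [[0.578, -0.794, 0.187], [-0.066, 0.183, 0.981], [-0.813, -0.58, 0.053]]
ft_force: [-0.3, 0.8, 0.5]
opening: 0.006
```

```bash
python3 - <<'E'
from h import *
s=snap('wrist','w9');o=sensors.get_obs();print(np.round(o['eef_pos'],1),np.round(o['orientation'],3).tolist(),o['opening'],np.round(o['joint_pos'],2),o['clock'])
s=snap('scene','s9');a=cv2.imread('pics/s9.png')[165:365,250:400];cv2.imwrite('pics/s9c.png',cv2.resize(a,(450,600),interpolation=2))
E
```

```text
[582.3 -12.6 230.9] [[0.579, -0.794, 0.187], [-0.066, 0.183, 0.981], [-0.813, -0.58, 0.053]] 0.007473490595999579 [ 0.7   0.13 -0.9   2.18  0.81  0.37  0.51] 8.4
```

View pics/w9.png

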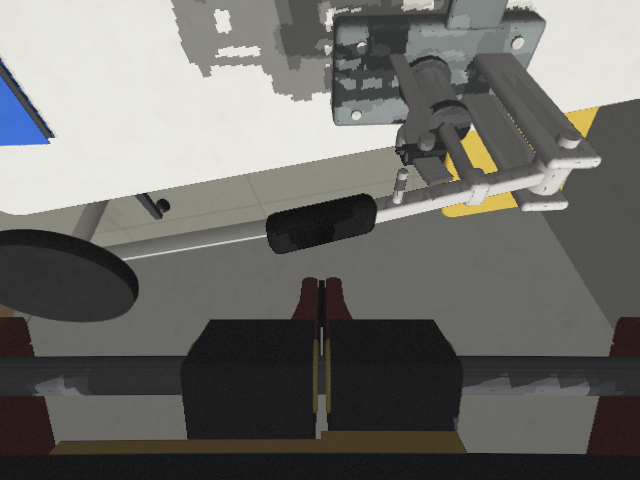

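View pics/s9c.png

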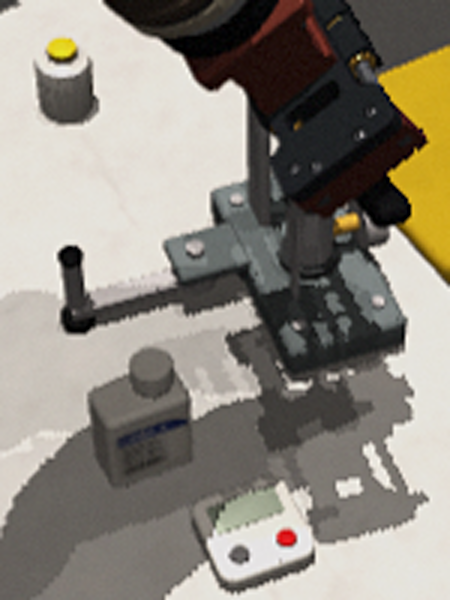

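```bash
python3 - <<'E'
from h import *
s=load('w9');s8=load('w8');o=sensors.get_obs()
t=np.array(o['eef_pos'])
print(proj(s,t),proj(s,t+10*np.array(o['orientation'])[:,1]))
print('pad pred',proj(s,P(45-143.4,0,194.9)))
C=lambda u,v:(250+(u+.5)/4-.5,80+(v+.5)/4-.5)
# pad corner features: pad end near pivot top-right corner in image; pointer tip
for n,a,b in[('tip',(481,297),(403.5,171)),('padright-top(camera side edge)',(382,377),(370.5,197)),('padfar end bottom',(100,552),(278.5,252)),('tongue',(470,237),(396,154))]:
    x,e=tri([ray(s8,*C(*a)),ray(s,*b)]);print(n,x.round(1),topump(x).round(1),e)
E
python3 - <<'E'
import cv2
a=cv2.imread('pics/w9.png')[120:270,250:450];cv2.imwrite('pics/w9c.png',cv2.resize(a,(800,600),interpolation=2))
E
```

```text
[321.16994313 299.75497721] [321.17036949 280.59040775]
pad pred [321.92182197 237.53638911]
tip [556.5  37.9 178.2] [-55.7  30.  178.2] [np.float64(0.03548297144271984), np.float64(0.035482971442783305)]
padright-top(camera side edge) [564.2  19.5 184.8] [-72.4  19.1 184.8] [np.float64(0.10814230201708791), np.float64(0.10814230201706282)]
padfar end bottom [580.7 -34.2 198.2] [-122.2   -6.9  198.2] [np.float64(0.27427056895907126), np.float64(0.27427056895905616)]
tongue [558.6  37.9 160.2] [-55.4  28.  160.2] [np.float64(1.04014767284517), np.float64(1.0401476728452475)]
```

View pics/w9c.png

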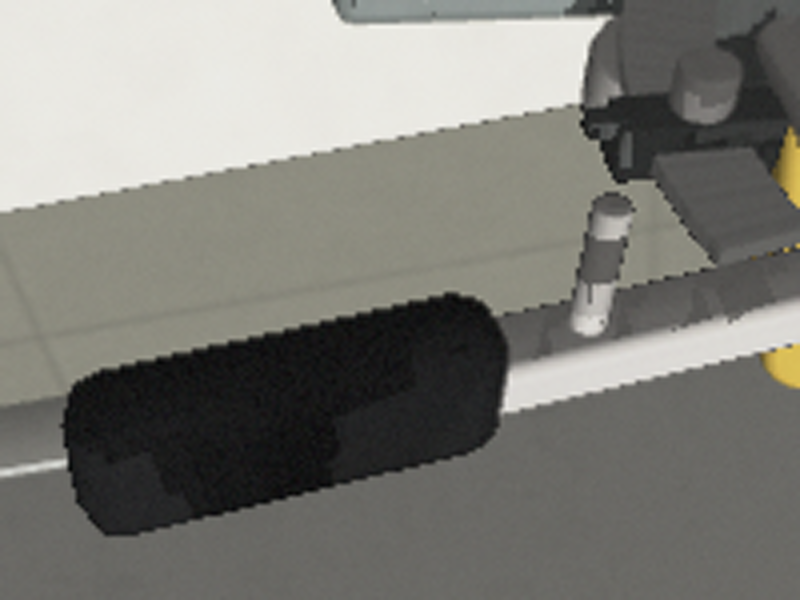

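{"api": "move_arm", "payload": {
  "motion": [
    [[0,0,-10,0,0,0,255],[0,0,-10,0,0,0,255],[0,0,0,0,0,0,255]]
  ]
}}

```text
clock: 8.7
eef_pos: [582.9, -13.8, 212.6]
orientation: [[0.582, -0.791, 0.19], [-0.069, 0.184, 0.98], [-0.811, -0.583, 0.052]]
ft_force: [-0.1, 0.1, -0.5]
opening: 0.008
```

{"api": "move_arm", "payload": {
  "motion": [
    [[0,0,-4,0,0,0,255],[0,0,0,0,0,0,255]]
  ]
}}

```text
clock: 8.87
eef_pos: [582.9, -13.8, 209.2]
orientation: [[0.582, -0.791, 0.189], [-0.07, 0.184, 0.981], [-0.81, -0.584, 0.052]]
ft_force: [0.3, -0.3, 0.1]
opening: 0.009
```

{"api": "move_arm", "payload": {
  "motion": [
    [[0,0,-4,0,0,0,255],[0,0,0,0,0,0,255]]
  ]
}}

```text
clock: 9.03
eef_pos: [583.2, -13.8, 206.4]
orientation: [[0.583, -0.79, 0.189], [-0.07, 0.183, 0.981], [-0.81, -0.584, 0.051]]
ft_force: [-0.7, -0.0, -0.6]
opening: 0.007
```

{"api": "move_arm", "payload": {
  "motion": [
    [[0,0,-4,0,0,0,255],[0,0,0,0,0,0,255]]
  ]
}}

```text
clock: 9.2
eef_pos: [584.0, -13.7, 204.2]
orientation: [[0.584, -0.789, 0.189], [-0.07, 0.183, 0.981], [-0.809, -0.586, 0.051]]
ft_force: [-0.5, 1.2, 0.4]
opening: 0.002
```

{"api": "move_arm", "payload": {
  "motion": [
    [[0,0,-4,0,0,0,255],[0,0,0,0,0,0,255]]
  ]
}}

```text
clock: 9.37
eef_pos: [584.9, -13.6, 202.1]
orientation: [[0.586, -0.788, 0.189], [-0.071, 0.182, 0.981], [-0.807, -0.588, 0.051]]
ft_force: [-2.0, 0.2, 3.1]
opening: 0.004
```

```bash
cat > v.py <<'E'
import sys
from h import *
n=sys.argv[1]
o=sensors.get_obs();s=snap('wrist',n);print(np.round(o['eef_pos'],1),np.round(o['ft_force'],1),o['clock'])
a=cv2.imread('pics/'+n+'.png')[120:320,250:517];cv2.imwrite('pics/'+n+'c.png',cv2.resize(a,(800,600),interpolation=2))
E
python3 v.py w10
```

```text
[584.9 -13.6 202.1] [-2.   0.2  3.1] 9.3667
```

View pics/w10c.png

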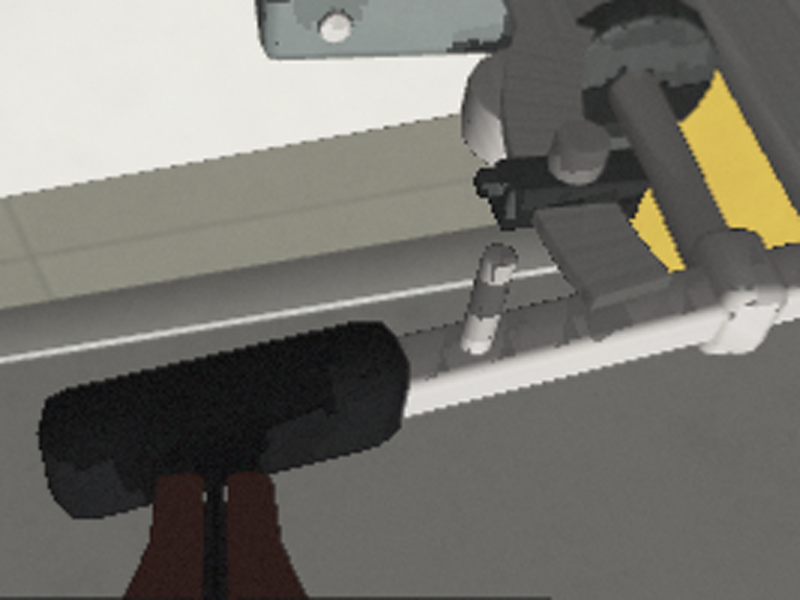

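{"api": "move_arm", "payload": {
  "motion": [
    [[-2,0,8,0,0,0,255],[-8,2,0,0,0,0,255],[0,0,0,0,0,0,255]]
  ]
}}

```text
clock: 9.67
eef_pos: [574.7, -10.8, 211.6]
orientation: [[0.587, -0.788, 0.188], [-0.07, 0.182, 0.981], [-0.807, -0.589, 0.051]]
ft_force: [-0.1, -0.2, -0.1]
opening: 0.006
```

{"api": "move_arm", "payload": {
  "motion": [
    [[-1,0,-5,0,0,0,255],[-1,0,-4,0,0,0,255],[0,0,0,0,0,0,255]]
  ]
}}

```text
clock: 9.92
eef_pos: [572.2, -11.1, 203.3]
orientation: [[0.588, -0.786, 0.188], [-0.071, 0.181, 0.981], [-0.806, -0.59, 0.051]]
ft_force: [-0.2, 0.3, -0.0]
opening: 0.006
```

```bash
python3 v.py w11
```

```text
[572.2 -11.1 203.3] [-0.2  0.3 -0. ] 9.9167
```

View pics/w11c.png

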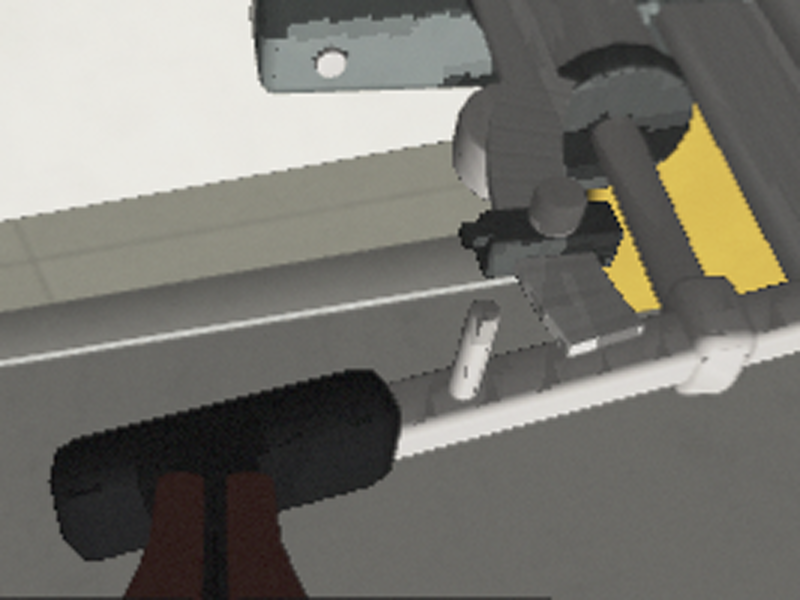

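{"api": "move_arm", "payload": {
  "motion": [
    [[0,0,-5,0,0,0,255],[0,0,-5,0,0,0,255],[0,0,-5,0,0,0,255],[0,0,-5,0,0,0,255]]
  ]
}}

```text
clock: 10.3
eef_pos: [572.3, -14.2, 184.7]
orientation: [[0.589, -0.785, 0.193], [-0.078, 0.182, 0.98], [-0.804, -0.592, 0.046]]
ft_force: [-4.0, -2.0, 4.2]
opening: 0.006
```

```bash
python3 v.py w12
```

```text
[572.3 -14.2 184.7] [-4.  -2.   4.2] 10.3
```

View pics/w12c.png

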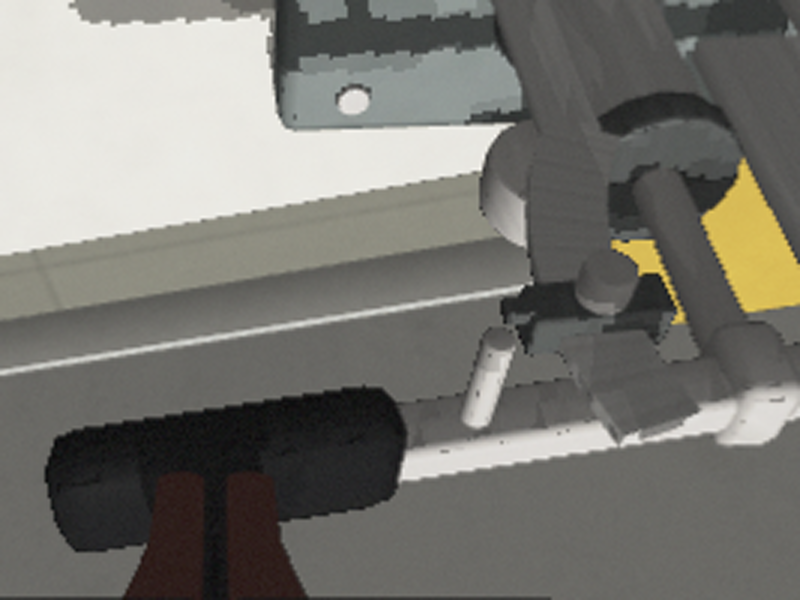

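```bash
cat >> h.py <<'E'
def meas(n,tip,tong,sc=800/267,off=(250,120),dy=6,dz=2.5,yt=(20.5,22,24)):
    s=load(n);f=lambda p:(off[0]+(p[0]+.5)/sc-.5,off[1]+(p[1]+.5)/sc-.5)
    def g(p,y):
        q=onplane(s,*f(p),y+dy)-[0,0,dz];return round(ang(q),3),round(float(np.hypot(q[0]-45,q[2]-150)),1)
    print(n,'tip',g(tip,24),'tongue',[g(tong,y) for y in yt])
E
python3 - <<'E'
from h import *
meas('w10',(499,253),(480,184))
meas('w11',(485,309),(464,236))
meas('w12',(499,341),(507,306))
E
python3 - <<'E'
import cv2
a=cv2.imread('pics/w12.png')[200:275,395:495];cv2.imwrite('pics/w12d.png',cv2.resize(a,(800,600),interpolation=2))
E
```

```text
w10 tip (0.02, 104.2) tongue [(0.206, 99.8), (0.189, 100.5), (0.168, 101.5)]
w11 tip (0.009, 103.9) tongue [(0.204, 99.9), (0.189, 100.5), (0.17, 101.4)]
w12 tip (0.121, 104.4) tongue [(0.217, 99.4), (0.205, 100.0), (0.188, 100.9)]
```

View pics/w12d.png

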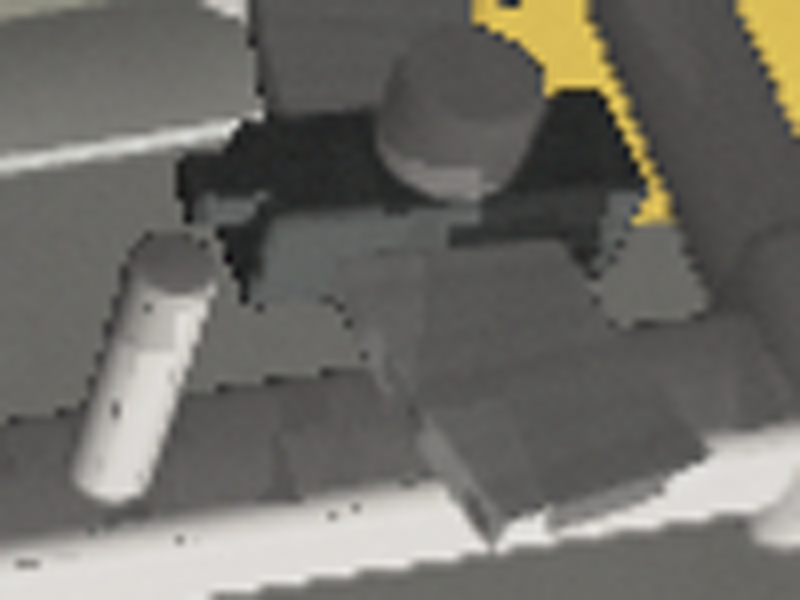

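{"api": "move_arm", "payload": {
  "motion": [
    [[0,1,-4,0,0,0,255],[0,1,-4,0,0,0,255]]
  ]
}}

```text
clock: 10.52
eef_pos: [572.1, -14.5, 176.7]
orientation: [[0.589, -0.784, 0.197], [-0.083, 0.183, 0.98], [-0.804, -0.593, 0.043]]
ft_force: [-4.4, -3.1, 5.0]
opening: 0.006
```

```bash
python3 v.py w13; python3 - <<'E'
import cv2
a=cv2.imread('pics/w13.png')[200:275,395:495];cv2.imwrite('pics/w13d.png',cv2.resize(a,(800,600),interpolation=2))
E
```

```text
[572.1 -14.5 176.7] [-4.4 -3.1  5. ] 10.5167
```

View pics/w13d.png

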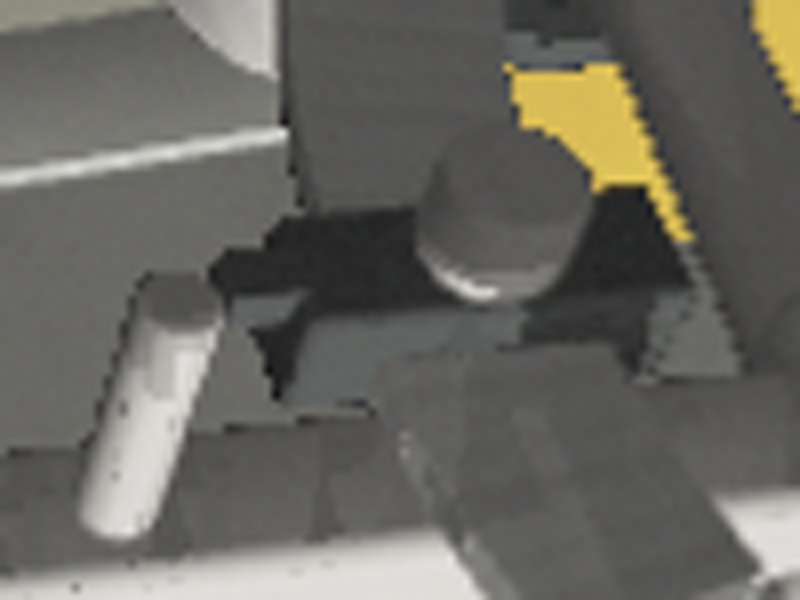

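```bash
python3 - <<'E'
from h import *
k=dict(sc=8,off=(395,200))
meas('w12',(175,265),(190,178),**k)
meas('w13',(180,302),(216,270),yt=(18,20.5,22,24,25),**k)
meas('w13',(180,302),(300,240),yt=(20.5,24,25),**k) # clip top corner front upper(lower world) 
meas('w13',(180,302),(295,312),yt=(20.5,24,25),**k)
meas('w13',(180,302),(690,280),yt=(20.5,24,25),**k)
meas('w13',(180,302),(282,405),yt=(20.5,16,12),**k)
E
```

```text
w12 tip (0.125, 104.1) tongue [(0.218, 99.7), (0.205, 100.3), (0.188, 101.2)]
w13 tip (0.177, 104.1) tongue [(0.245, 99.0), (0.225, 100.0), (0.213, 100.6), (0.197, 101.4), (0.189, 101.8)]
w13 tip (0.177, 104.1) tongue [(0.245, 94.4), (0.215, 95.9), (0.207, 96.4)]
w13 tip (0.177, 104.1) tongue [(0.188, 96.2), (0.161, 97.8), (0.153, 98.3)]
w13 tip (0.177, 104.1) tongue [(0.183, 72.3), (0.147, 74.6), (0.138, 75.2)]
w13 tip (0.177, 104.1) tongue [(0.121, 99.1), (0.152, 97.0), (0.181, 95.2)]
```

```bash
python3 - <<'E'
import cv2
a=cv2.imread('pics/w11.png')[175:250,395:495];cv2.imwrite('pics/w11d.png',cv2.resize(a,(800,600),interpolation=2))
E
```

```text
(no output)
```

View pics/w11d.png

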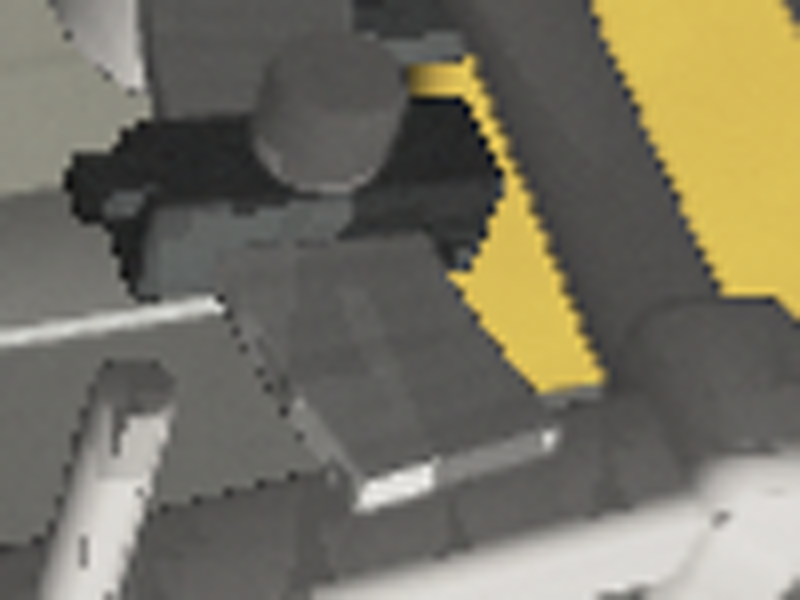

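```bash
python3 - <<'E'
from h import *
k=dict(sc=8,off=(395,175),yt=(20.5,24,25))
meas('w11',(138,383),(73,178),**k)
meas('w11',(138,383),(140,122),**k)
meas('w11',(138,383),(148,205),**k)
for p in [0,4,6,8]: meas('w11',(138,383),(73,178),**{**k,'dy':p})
k['off']=(395,200)
for p in [0,4,6,8]: meas('w13',(180,302),(218,270),**{**k,'dy':p})
E
```

```text
w11 tip (0.011, 103.7) tongue [(0.216, 100.1), (0.182, 101.5), (0.172, 102.0)]
w11 tip (0.011, 103.7) tongue [(0.267, 94.5), (0.229, 96.0), (0.218, 96.4)]
w11 tip (0.011, 103.7) tongue [(0.186, 95.8), (0.151, 97.5), (0.142, 98.0)]
w11 tip (0.056, 100.4) tongue [(0.277, 97.8), (0.241, 99.1), (0.231, 99.5)]
w11 tip (0.026, 102.6) tongue [(0.236, 99.3), (0.201, 100.7), (0.191, 101.1)]
w11 tip (0.011, 103.7) tongue [(0.216, 100.1), (0.182, 101.5), (0.172, 102.0)]
w11 tip (-0.004, 104.9) tongue [(0.196, 100.9), (0.163, 102.4), (0.153, 102.9)]
w13 tip (0.222, 101.7) tongue [(0.274, 97.5), (0.245, 98.8), (0.237, 99.2)]
w13 tip (0.191, 103.3) tongue [(0.241, 99.0), (0.213, 100.4), (0.205, 100.9)]
w13 tip (0.177, 104.1) tongue [(0.225, 99.8), (0.197, 101.3), (0.189, 101.7)]
w13 tip (0.162, 105.0) tongue [(0.209, 100.7), (0.181, 102.2), (0.174, 102.6)]
```

{"api": "move_arm", "payload": {
  "motion": [
    [[0,0,-2,0,0,0,255],[0,0,0,0,0,0,255],[0,0,0,0,0,0,255]]
  ]
}}

```text
clock: 10.82
eef_pos: [572.1, -14.6, 175.1]
orientation: [[0.589, -0.784, 0.196], [-0.083, 0.183, 0.98], [-0.804, -0.593, 0.042]]
ft_force: [-3.3, -1.1, 4.8]
opening: 0.002
```

```bash
python3 v.py w14; python3 - <<'E'
import cv2
a=cv2.imread('pics/w14.png')[200:275,395:495];cv2.imwrite('pics/w14d.png',cv2.resize(a,(800,600),interpolation=2))
E
```

```text
[572.1 -14.6 175.1] [-3.3 -1.1  4.8] 10.8167
```

View pics/w14d.png

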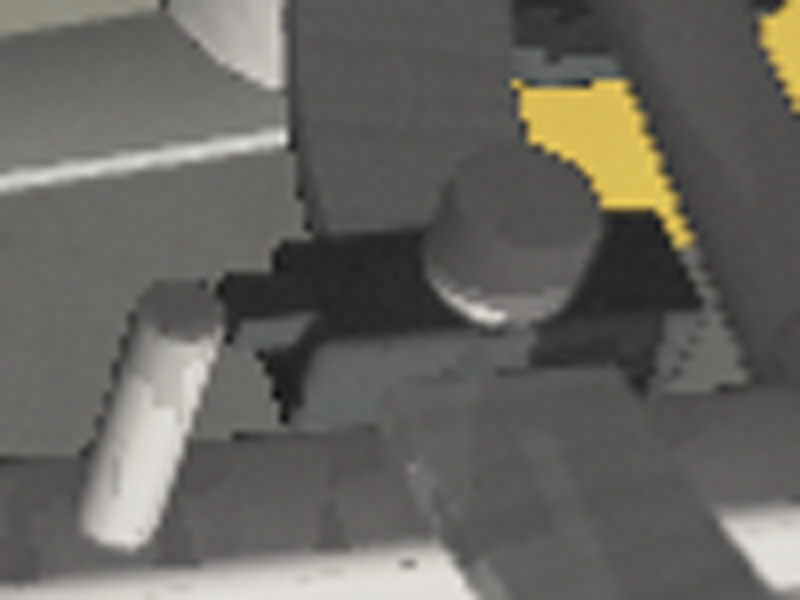

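```bash
python3 - <<'E'
from h import *
k=dict(sc=8,off=(395,200),yt=(24,25))
meas('w14',(180,310),(222,295),**k)
meas('w14',(180,310),(300,290),**k)
s=load('w14')
# predicted row of tip for travel equal
for tr in(.175,.18,.185,.19,.2):
    a=.25-tr;print(tr,(proj(s,P(45-104*math.cos(a),30,152.5+104*math.sin(a)))-[395,200])*8,(proj(s,P(45-101*math.cos(a),31,152.5+101*math.sin(a)))-[395,200])*8)
E
```

```text
w14 tip (0.187, 104.3) tongue [(0.195, 101.5), (0.187, 102.0)]
w14 tip (0.187, 104.3) tongue [(0.194, 97.0), (0.186, 97.4)]
0.175 [186.79567988 322.80446382] [241.40335015 306.67207225]
0.18 [184.2596249  315.82457283] [238.82798975 299.89762501]
0.185 [181.77756352 308.86724035] [236.30539377 293.14440914]
0.19 [179.34924814 301.93252077] [233.8353302 286.412484 ]
0.2 [174.65286601 288.13112954] [229.05187263 273.01273531]
```

{"api": "move_arm", "payload": {
  "motion": [
    [[0,0,-0.6,0,0,0,255],[0,0,-0.1,0,0,0,255],[0,0,0,0,0,0,255]]
  ]
}}

```text
clock: 11.12
eef_pos: [572.1, -14.6, 175.0]
orientation: [[0.589, -0.784, 0.196], [-0.084, 0.183, 0.98], [-0.804, -0.593, 0.042]]
ft_force: [-3.6, -0.6, 4.6]
opening: 0.002
```

```bash
python3 v.py w15; python3 - <<'E'
import cv2
from h import *
a=cv2.imread('pics/w15.png')[200:275,395:495];cv2.imwrite('pics/w15d.png',cv2.resize(a,(800,600),interpolation=2))
for i in range(6):
    s=snap('scene','s15')
    o=sensors.get_obs();print(np.round(o['eef_pos'],2),np.round(o['ft_force'],1))
a=cv2.imread('pics/s15.png')[165:365,250:400];cv2.imwrite('pics/s15c.png',cv2.resize(a,(450,600),interpolation=2))
E
```

```text
[572.1 -14.6 175. ] [-3.6 -0.6  4.6] 11.1167
[572.13 -14.59 174.99] [-4.2 -0.   4.6]
[572.13 -14.59 174.94] [-3.7 -0.7  4.7]
[572.13 -14.57 174.93] [-3.2 -2.   5.1]
[572.14 -14.61 174.92] [-4.2 -0.5  5. ]
[572.11 -14.56 174.87] [-4.3 -0.4  3.6]
[572.11 -14.57 174.85] [-3.6 -0.9  4.4]
```

View pics/w15d.png

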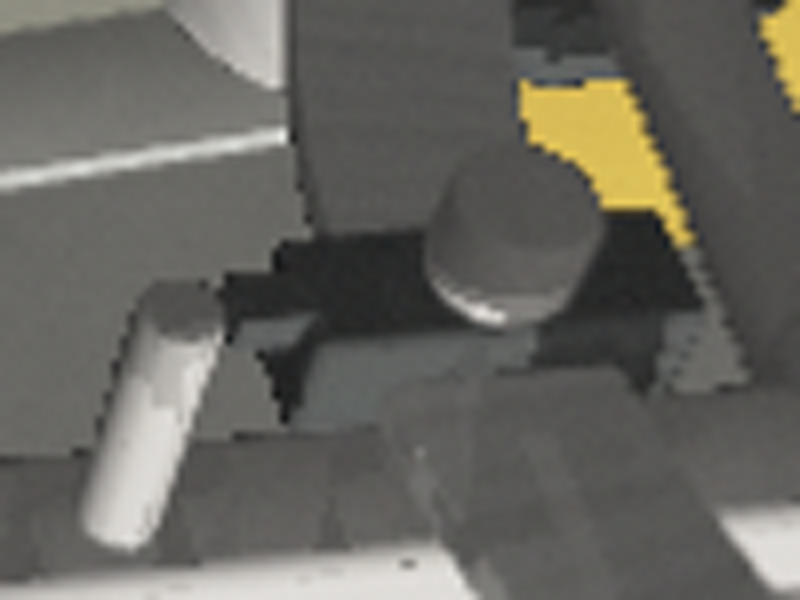

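View pics/s15c.png

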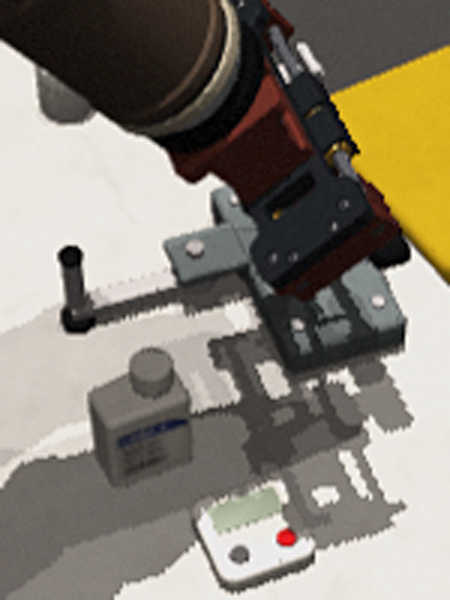

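```bash
python3 - <<'E'
from h import *
print(workorder.sign_off());o=sensors.get_obs();print(np.round(o['eef_pos'],2),np.round(o['ft_force'],1),o['clock'])
E
```

```text
the job is handed in; nothing more can be done
None
the job is handed in; nothing more can be done
```

I swung the stay leg out first, then pressed the lever down to the set mark, and handed the job in with the arm still holding it there. By then about 11.4 s of the 53 s had passed. No verdict was reported.

- **Stay leg:** I pinched the post and swung it until it stopped moving, with about 21 N on the tool. Afterwards the leg lay within about 2° of the pump's +y. That is past the detent hump, which is about 7° short of the seat. A later scene picture shows it still there.
- **Lever:** I pressed the pad with closed, tilted fingers while watching from the wrist camera. The last measured readings put the pointer at about 0.187 rad and the tongue at 0.187 to 0.194. I then commanded 0.7 mm more, but the tool moved only about 0.1 mm. By eye the last picture was still level.
- **Hold:** About 4.5 N pressed up on the tool. It settled downward by about 0.15 mm over the last 0.3 s (about 0.001 rad).
- **Bystanders:** The square bottle and timer looked unmoved in the last scene picture. The round bottle was partly hidden by the arm there, but it stood in place in the picture before the press. I never touched the set-mark clip.

**Checks that disagreed:**
- The wrist camera gave positions about 6 mm sideways and 2.5 mm in height off the top and scene cameras. I corrected for this using the pointer at rest.
- Absolute estimates of the mark ranged from 0.16 to 0.22 rad depending on the view and the assumed tongue depth, so I relied on pointer against tongue in the same picture.
- My first contact was too near the pad's far edge, so I lifted and moved the fingers to the middle of the pad before pressing.

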